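Clamp up a plaster casting mould

ROBOT

A 6-joint arm with a two-finger parallel gripper is mounted at the origin on the work surface. World frame = base frame: x ahead of the robot, y to its left, z up, the work surface at z = 0. Lengths are in m, angles in rad, forces in N, time in s.
With the tool pointing down it reaches from about 0.25 to 0.775 m from the base axis. Payload 8.9 kg.
Tool frame: the origin (TCP) lies at the very end of the fingers, on their centre line; the grasp point (between the pads) lies 19 mm behind it; z points along the fingers, y is the direction in which the jaws open and shut (so a half turn about z gives the same grasp; the last joint's range is limited). The gripper opens to 85 mm and grips with 20 to 120 N. Pads are 22 mm wide; open, the fingers measure 114 mm over their backs; the gripper's body (76 mm by 85 mm) begins 54 mm behind the grasp point. The pads swing forward as they close: fully open they stand 13 mm farther back than shut.
Start: joints at [-0.139, 0.291, -0.153, 1.127, 0, 1.431], TCP at [0.525, 0, 0.231] pointing down, gripper open.
Joint ranges: [-2.52, 2.52], [-0.91, 1.74], [-1.3, 1.37], [-1.96, 2.02], [-1.52, 1.47], [-3.14, 3.14]. Speed limits (rad/s): [2.22, 2.22, 2.79, 3.14, 3.14, 3.14].

INTERFACE

Orientations are given as a 3x3 rotation matrix whose columns are the frame's x, y, z axes.
In Python, from station import robot, eyes gives the robot as it stands. The module is installed in compiled form; this text tells all that it offers.
- The arm moves only by the tool arm_command, never from a script. Its argument "plan" is a list of rows, each a list of 2 entries, a list of its own where there are three numbers: the shift along the tool's x, y, z in mm, then the turn, a rotation vector about the tool's x, y, z in degrees. In form: [[[x, y, z], [rx, ry, rz]], ...]. A call has 1 to 20 rows; each row shifts and turns the pose as measured when the row begins, along the tool's axes as they then stand; what a row does not reach is not made up. A row lasts 1/8 s, in which the tool goes at most 62.5 mm and 10.7 degrees, less where a joint would pass 70% of its speed; a pose out of reach is approached as far as the arm can. A call with a gripper value outside its range is refused whole. "claw" is the finger opening in mm, from 0 to 85.4, set as the call begins (left out, the last holds). The fingers move at their own pace and stop on an object; the grip force is fixed at half the most. Time passes only in rows, so rows that do not move let the fingers close. It gives the time, the measured TCP pose, the force and the opening at its end, in the units of the state.
- robot.state(): the state, without advancing time (a new reading comes with each control period).
- eyes.read_camera(name): name is "scene" or "side" or "wrist"; returns a dict with "pixels" (400x640x3 uint8, blue, green, red), "fov_y" (degrees; the focal length in pixels is half the picture's height over the tangent of half this angle, whatever the lens; pixels are square), "cx", "cy" (the principal point, pixels), "dist" ([k1, k2, p1, p2, k3] as OpenCV has them; the pictures are not rectified), "xyz" and "attitude" of the camera in the world. Camera axes: x right, y down, z forward; pixel columns grow to the right and rows downward; lengths in m; the calibration is good to about 2 mm. A picture is of the moment at which its call begins. There is no depth.
- robot.hand_in(): hands the job in, once; it reports no verdict.
The state is a dict: "time": time; "joints": joint angles; "joint_velocities": joint speeds; "effort": joint torques, N m; "tool_pos": TCP position; "orientation": TCP orientation; "ft_force": force on the tool from outside, world axes, zero at the start; "ft_torque": the same for the moment, N m; "width": finger opening in m.
Only numpy, scipy, OpenCV 4.12 (cv2) and the standard library are available. Lean on these libraries where they do the work, as an engineer would, in place of code of your own. Each camera call takes 0.05 s, during which the arm holds its last target.

TASK

Clamp up the two-part plaster mould: swing the brass strap down over the mould until it rests fully home in its catch, and only then pull the red-handled ratchet lever round counter-clockwise (seen from above) by exactly four clicks, counted by feel from its free travel. Finish while still gripping the red handle at the fourth click, with a firm hold and standing still; do not let go. Leave everything else around it (bowls, cups, bottle, tools) where it stands.

Things in the scene. Friction and masses are not known exactly. Their poses are not given: they have to be found in the camera images.
- press: The mould clamp, screwed to the table: wooden base board 200 (x) by 370 (y) by 20 mm; in the middle a white plaster mould in two halves, 120 mm along x, top 95 mm above the table (its right half slides a few mm as the lever advances). Origin: centre of the board's underside; x away from the robot at zero yaw, y left (hinge post end), -y right (ratchet end), z up.
- strap_hinge (a point): The strap's hinge axis, on its middle, 110 mm above the table, at (0, 128) mm in press; the axis runs along x of press. Two steel cheeks stand either side, to 31 mm from the middle, up to 120 mm above the table.
- catch (a point): Middle of the catch's seat, in a steel fork at (0, -68) mm in press, 104.5 mm above the table. The fork's cheeks stand either side, 21 to 31 mm from the middle along x, 22 mm long in y, up to 120 mm above the table; the strap drops between them.
- strap (a joint): Hinge angle of the brass strap, rad: 0 = closed, level, resting on the catch's seat (a dead stop); grows as it opens upward, to 1.4. It starts half open (0.75 to 1.25) and its stiff hinge keeps it where it is left; moving it takes about 2 N at strap_push. A flat bar 30 mm wide, 6 mm thick, reaching 209 mm from the hinge axis, towards -y of press when closed.
- strap_push (a point): Point on the strap's upper face, on its centre line, 150 mm from the hinge axis: a good place to push with closed fingers. When closed it lies 113 mm above the table, over the mould, 46 mm inward of the catch. Its z axis is the normal of that face, its y axis points along the strap to the hinge.
- lever_axis (a point): Point on the vertical axis about which the lever turns, at (0, -125) mm in press, 80 mm above the table, on top of the toothed wheel's hub.
- lever (a joint): Angle of the ratchet lever, rad, growing counter-clockwise from above, 0 to 1.6. At 0 the arm points 165 degrees clockwise from the x axis of press: at the robot, a little right. It starts in its free travel (0 to 0.22), about 1 N at the handle. From 0.25 the push climbs to 8 to 12 N at each tooth, then drops with a click: at 0.45, 0.65, 0.85, 1.05, 1.25, 1.45. It cannot turn back past a click.
- grip: The lever's red upright cylindrical handle, 22 mm diameter, 62 mm tall, from 74 to 136 mm above the table, 115 mm from the lever's axis; origin at the centre of its foot. A revolving sleeve: it spins freely on its own axis. The steel arm below it is 20 mm wide, round 28 mm boss under the handle.
- grip_mid (a point): Point on the axis of the red handle, 110 mm above the table: a good grasp height from above.
- test_cup: small blue glazed test cup, 38 mm across, 34 mm high, standing on the far left corner of the clamp's base board; a bystander, to be left alone; origin at the centre of its underside
- wide_bowl: terracotta bowl, 210 mm across, 75 mm high; a bystander, to be left alone; origin at the centre of its underside
- small_bowl: brown clay-coloured bowl, 124 mm across, 50 mm high; a bystander, to be left alone; origin at the centre of its underside
- slip_mug: white mug, 80 mm across, 90 mm high; a bystander, to be left alone; origin at the centre of its underside
- oil_bottle: green bottle, 56 mm across, 150 mm high; a bystander, to be left alone; origin at the centre of its underside
- rib: flat dark-wood throwing rib, 40 x 90 x 8 mm; a bystander, to be left alone; origin at the centre of its underside
- brush: brush with a dark wooden handle, 200 mm long, lying flat; a bystander, to be left alone; origin about at its middle, on the table

How it is judged:
On the way, in this order (a step that is already met when the one before it is completed fails the run):
1. the strap lies home in its catch (value of joint strap below 0.05 rad), for 0.2 s.
2. with the strap home, the lever has passed its first click (value of joint lever above 0.45 rad and value of joint strap below 0.05 rad), for 0.02 s.
At the end, for the whole second after the job is handed in: The strap is home (joint under 0.05 rad); the lever stands at the fourth click and has not made the fifth (between 1.03 and 1.245 rad) and is still (under 0.1 rad/s); the fingers hold the red handle with more than 3 N; every bystander is within 30 mm of where it began (value of joint strap below 0.05 rad and value of joint lever between 1.03 and 1.245 rad and velocity of joint lever between -0.1 and 0.1 rad/s and contact force between the fingers and grip above 3 N and distance of each of test_cup, wide_bowl, small_bowl, slip_mug, oil_bottle, rib, brush from where it was at the start of the episode below 0.03 m); the arm keeps its last pose, push and grip.
It fails at once if the lever went past the fourth click to the fifth (value of joint lever above 1.255 rad).
It fails at once if a bystander was pushed away (distance of any of test_cup, wide_bowl, small_bowl, slip_mug, oil_bottle, rib, brush from where it was at the start of the episode above 0.04 m).
It also fails if it takes over 67 s, if anything falls off the work surface, if the arm or the gripper's body presses on something with over 40 N, if the wrist force passes 120 N, or if a joint passes its speed limit or range.

## Working session

There is one attempt and no reset: what is moved stays moved. The work goes in short steps, Python scripts to look and compute and a tool call to move; the robot and the scene stay as the last step left them, time stands still between calls to the robot, and variables do not carry over. Pictures are saved under pics/ and viewed, and the job is handed in when it is done.

Besides the shell and the picture viewer there is one more tool, called in YAML: its name, and indented under it one key for each argument. arm_command: Moves the arm, as the interface text tells. Its arguments: {"type":"object","properties":{"plan":{"type":"array"},"claw":{"type":"number"}},"required":["plan"]}

```bash
mkdir -p pics
cat > h.py <<'E'
import numpy as np, cv2
from station import robot, eyes
def cam(n,save=None):
    c=eyes.read_camera(n)
    if save: cv2.imwrite('pics/'+save+'.png',c['pixels'])
    f=200/np.tan(np.radians(c['fov_y'])/2)
    c['K']=np.array([[f,0,c['cx']],[0,f,c['cy']],[0,0,1.]])
    c['D']=np.array(c['dist'],float); c['R']=np.array(c['attitude']); c['t']=np.array(c['xyz'])
    return c
def ray(c,uv):
    p=cv2.undistortPoints(np.array(uv,float).reshape(-1,1,2),c['K'],c['D']).reshape(-1,2)
    d=np.c_[p,np.ones(len(p))]@c['R'].T
    return d/np.linalg.norm(d,axis=1)[:,None]
def plane(c,uv,z):
    d=ray(c,uv); return c['t']+d*((z-c['t'][2])/d[:,2])[:,None]
def tri(c1,u1,c2,u2):
    d1=ray(c1,u1)[0];d2=ray(c2,u2)[0]
    A=np.c_[d1,-d2];s=np.linalg.lstsq(A,c2['t']-c1['t'],rcond=None)[0]
    a=c1['t']+s[0]*d1;b=c2['t']+s[1]*d2
    return (a+b)/2,np.linalg.norm(a-b)
def proj(c,P):
    R=c['R'].T; return cv2.projectPoints(np.array(P,float).reshape(-1,1,3),cv2.Rodrigues(R)[0],-R@c['t'],c['K'],c['D'])[0].reshape(-1,2)
E
python3 - <<'E'
from h import *
import pickle
np.set_printoptions(precision=4,suppress=True)
C={}
for n in ['scene','side','wrist']:
    c=cam(n,n+'0');C[n]=c;print(n,c['fov_y'],c['t'],c['R'].tolist(),c['D'])
pickle.dump(C,open('C0.pkl','wb'))
print(robot.state())
E
```

```text
scene 54.294576578014976 [1.0895 0.6668 0.6795] [[-0.7349736965093444, 0.3574686653886573, -0.5762202866132383], [0.6779522687333507, 0.4048428191858594, -0.6135821159982977], [0.013942265192327588, -0.8416165665069206, -0.5398955160236183]] [-0.0244  0.      0.      0.      0.    ]
side 56.72267043359657 [0.1808 0.7063 0.8031] [[-0.9265793927994724, -0.2407895007978259, 0.28891355998792206], [-0.375605362118957, 0.6317978803539199, -0.6780501827503486], [-0.019267609785543118, -0.7367848089407298, -0.6758527239919392]] [-0.014  0.     0.     0.     0.   ]
wrist 65.96675261083388 [0.5246 0.076  0.3737] [[0.9999979615284152, 0.0018387553569963065, -0.0008342168492976537], [0.0015082021961319184, -0.9549155754210464, -0.29687365855600584], [-0.0013424846926939744, 0.29687179521980434, -0.9549164020676473]] [-0.0563  0.      0.      0.      0.    ]
{'time': 0.15, 'joints': array([-0.1393,  0.2911, -0.1539,  1.1267,  0.    ,  1.4315]), 'joint_velocities': array([-0.0002, -0.0008,  0.0016, -0.0004,  0.0006,  0.0005]), 'effort': array([  0.0014, -53.737 ,  33.1522,   0.0115,  -0.0002,  -0.    ]), 'tool_pos': array([0.5247, 0.    , 0.2309]), 'orientation': array([[ 0.    ,  1.    , -0.0009],
       [ 1.    , -0.    ,  0.0001],
       [ 0.0001, -0.0009, -1.    ]]), 'ft_force': array([ 0.8561,  0.0884, -0.1073]), 'ft_torque': array([-0.0034, -0.0151, -0.0214]), 'width': 0.08516445770025047}
```

View pics/scene0.png

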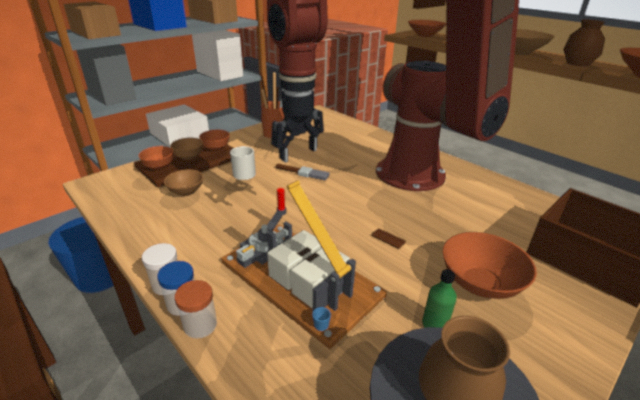

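View pics/side0.png

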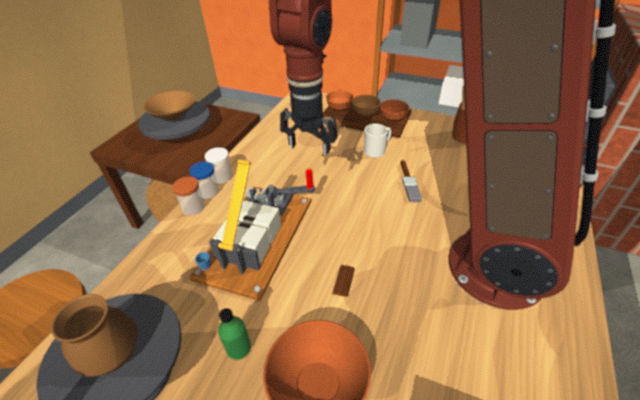

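View pics/wrist0.png

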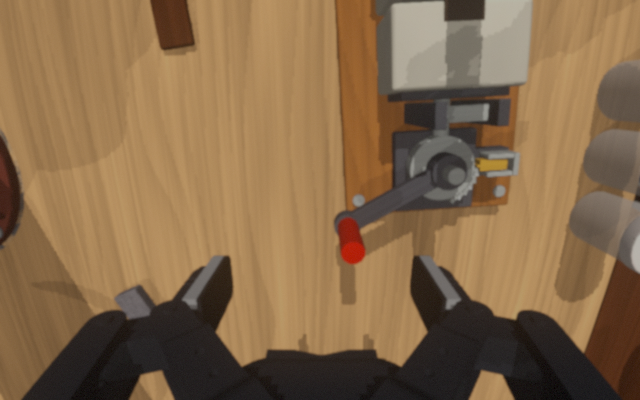

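Run:
```python
import pickle
from h import *
np.set_printoptions(precision=4,suppress=True)
C=pickle.load(open('C0.pkl','rb'))
for n in C:
    im=cv2.cvtColor(C[n]['pixels'],cv2.COLOR_BGR2HSV)
    red=cv2.inRange(im,(0,215,120),(6,255,255))|cv2.inRange(im,(174,215,120),(180,255,255))
    yel=cv2.inRange(im,(20,160,120),(30,255,255))
    for nm,m in(('red',red),('yel',yel)):
        k,l,s,ce=cv2.connectedComponentsWithStats(m)
        for i in range(1,k):
            if s[i,4]>60:
                pts=np.argwhere(l==i)[:,::-1].astype(np.float32)
                print(n,nm,s[i],ce[i],cv2.boxPoints(cv2.minAreaRect(pts)).round(1).tolist())
for n,x0,y0,w,h in(('scene',210,165,190,190),('side',180,145,150,160)):
    cr=C[n]['pixels'][y0:y0+h,x0:x0+w]
    s=min(800/w,600/h); cv2.imwrite(f'pics/{n}z.png',cv2.resize(cr,None,fx=s,fy=s,interpolation=cv2.INTER_CUBIC)); print(n,s)
```

```text
scene red [277 189   7  21 119] [280.5462 198.563 ] [[277.0, 189.0], [283.0, 189.0], [283.0, 209.0], [277.0, 209.0]]
scene yel [ 288  181   63   96 1185] [318.2169 228.5055] [[285.29998779296875, 187.1999969482422], [297.3999938964844, 180.0], [351.29998779296875, 269.79998779296875], [339.20001220703125, 277.1000061035156]]
side red [306 170   7  18  95] [308.9579 178.2842] [[305.6000061035156, 170.10000610351562], [311.0, 169.6999969482422], [312.29998779296875, 186.89999389648438], [306.8999938964844, 187.3000030517578]]
side yel [ 219  160   31   90 1026] [235.1608 203.6296] [[218.6999969482422, 247.3000030517578], [238.3000030517578, 158.8000030517578], [251.1999969482422, 161.6999969482422], [231.60000610351562, 250.10000610351562]]
wrist red [340 219  25  44 761] [350.7727 242.1616] [[336.1000061035156, 220.60000610351562], [358.29998779296875, 216.89999389648438], [365.6000061035156, 260.3999938964844], [343.3999938964844, 264.1000061035156]]
wrist yel [477 159  30  12 279] [491.5484 164.405 ] [[477.0, 159.0], [506.0, 159.0], [506.0, 170.0], [477.0, 170.0]]
scene 3.1578947368421053
side 3.75
```

View pics/scenez.png

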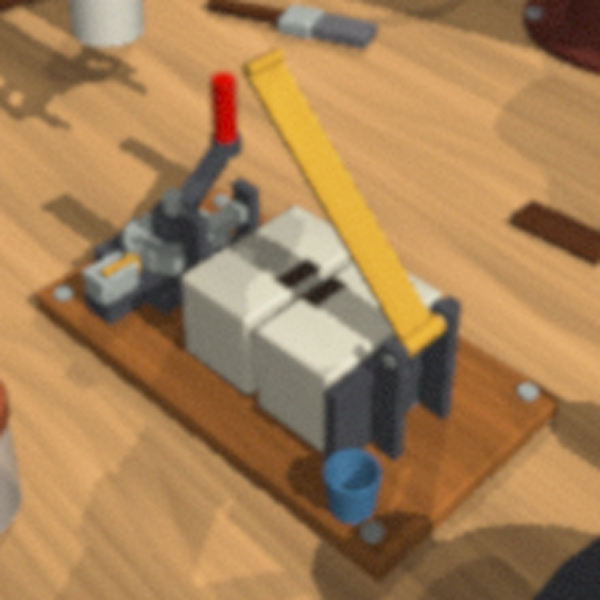

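View pics/sidez.png

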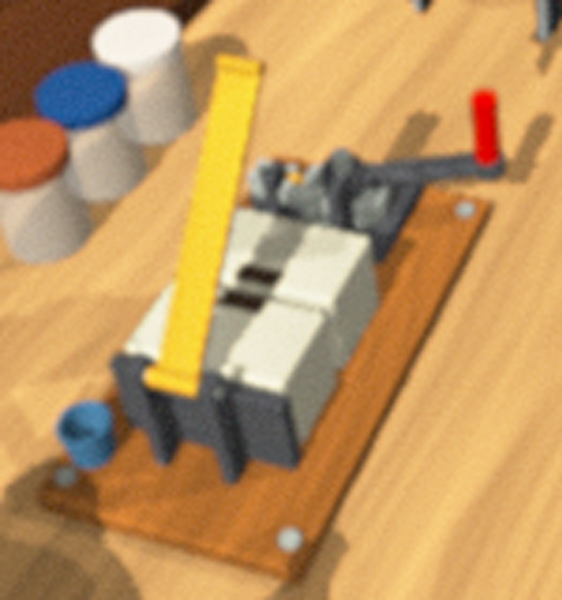

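```bash
cat > m1.py <<'E'
import pickle
from h import *
np.set_printoptions(precision=4,suppress=True)
C=pickle.load(open('C0.pkl','rb'))
S=lambda u,v:(210+(u+.5)/3.158-.5,165+(v+.5)/3.158-.5)
D=lambda u,v:(180+(u+.5)/3.75-.5,145+(v+.5)/3.75-.5)
sc,sd,w=C['scene'],C['side'],C['wrist']
pr={'screwFL':(S(372,531),D(66,475)),'screwNL':(S(528,391),D(289,540)),
'tipR(near x?)':(S(282,55),D(262,65)),'tipL':(S(248,68),D(218,60)),'tipmid':(S(265,62),D(240,63)),
'redtop':(S(223,76),D(484,94)),'redbot':(S(228,140),D(487,162)),'redcent':((280.55,198.56),(308.96,178.28))}
for k,(a,b) in pr.items(): print(k,*tri(sc,a,sd,b))
print('FR screw sc',plane(sc,S(63,293),.02),'wrist',plane(w,(500,190),.02))
print('NR screw sd',plane(sd,D(465,209),.02),'wrist',plane(w,(359,201),.02), tri(sd,D(465,209),w,(359,201)))
print('FL',plane(sc,S(372,531),.02),plane(sd,D(66,475),.02));print('NL',plane(sc,S(528,391),.02),plane(sd,D(289,540),.02))
print('red wrist-scene',tri(w,(350.8,242.2),sc,(280.5,198.6)),tri(w,(350.8,242.2),sd,(309,178.3)))
print('redtop wr',plane(w,(352,252),.136),'hub',plane(w,(455,174),.085))
E
python3 m1.py
```

```text
screwFL [0.7157 0.3086 0.0212] 0.0024591805376489866
screwNL [0.5461 0.2973 0.0214] 0.001488253031394833
tipR(near x?) [0.6282 0.1202 0.2609] 0.00579445784300337
tipL [0.6586 0.1233 0.2618] 0.0011364203178243686
tipmid [0.6435 0.1216 0.2609] 0.0034204610510232955
redtop [ 0.5523 -0.0458  0.1361] 0.0035184800015715914
redbot [ 0.5516 -0.0426  0.0708] 0.0013898591970465694
redcent [ 0.5529 -0.0453  0.1048] 0.00251383170216258
FR screw sc [[ 0.7395 -0.019   0.02  ]] wrist [[ 0.741  -0.0197  0.02  ]]
NR screw sd [[ 0.5709 -0.0355  0.02  ]] wrist [[ 0.5699 -0.0339  0.02  ]] (array([ 0.5696, -0.0331,  0.0225]), np.float64(0.00013586699170859426))
FL [[0.7153 0.3093 0.02  ]] [[0.717  0.3066 0.02  ]]
NL [[0.5453 0.2974 0.02  ]] [[0.547  0.2957 0.02  ]]
red wrist-scene (array([ 0.552 , -0.0483,  0.1025]), np.float64(0.003447367808511077)) (array([ 0.5534, -0.0489,  0.1037]), np.float64(0.001390502516400577))
redtop wr [[ 0.5508 -0.0435  0.136 ]] hub [[0.6535 0.0137 0.085 ]]
```

arm_command:
  plan:
    - [[0,0,-25],[0,0,0]]
    - [[0,0,-25],[0,0,0]]
    - [[0,0,-25],[0,0,0]]
    - [[0,0,-25],[0,0,0]]
    - [[18,11,0],[0,0,0]]
    - [[18,11,0],[0,0,0]]
    - [[18,11,0],[0,0,0]]
    - [[18,11,0],[0,0,0]]
    - [[18,11,0],[0,0,0]]
    - [[18,11,0],[0,0,0]]
    - [[18,11,0],[0,0,0]]
    - [[18,11,0],[0,0,0]]
    - [[18,11,0],[0,0,-4.2]]
    - [[18,11,0],[0,0,0]]
    - [[0,0,0],[0,0,0]]
  claw: 0

```text
time: 2.02
tool_pos: [0.636, 0.2001, 0.3185]
orientation: [[-0.082, 0.996, -0.021], [0.997, 0.082, 0.0], [0.002, -0.02, -1.0]]
ft_force: [0.1, -0.2, 1.2]
width: 0.0001
```

```bash
cat >> h.py <<'E'
C0=np.array([0.643,0.138]);yaw=0.0737
Rp=np.array([[np.cos(yaw),-np.sin(yaw)],[np.sin(yaw),np.cos(yaw)]])
def topress(p): return np.r_[Rp.T@(np.array(p)[:2]-C0),p[2]]*1000
def toworld(p): p=np.array(p)/1000; return np.r_[C0+Rp@p[:2],p[2]]
E
python3 - <<'E'
from h import *
np.set_printoptions(precision=4,suppress=True)
s=robot.state();print(topress(s['tool_pos']),s['tool_pos'],s['joint_velocities'])
C=[cam('scene','scene1'),cam('side','side1')]
p,e=tri(C[0],(281,198.6),C[1],(309,178.3))
w=cam('wrist','wrist1')
for n,c in (('s',C[0]),('d',C[1])): print(n,proj(c,[toworld((0,128-90,220)),s['tool_pos']]))
E
```

```text
[ -2.4512  62.4644 318.5361] [0.636  0.2001 0.3185] [-0.003   0.0021 -0.0125  0.0019 -0.0089 -0.0067]
s [[311.5678 210.0619]
 [322.1696 172.0255]]
d [[235.678  188.9814]
 [223.0159 162.3175]]
```

View pics/scene1.png

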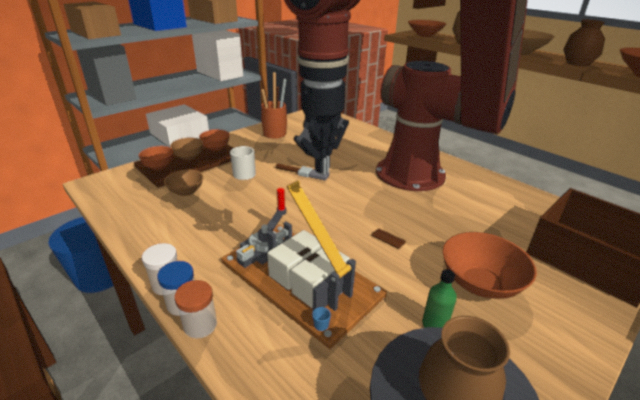

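View pics/wrist1.png

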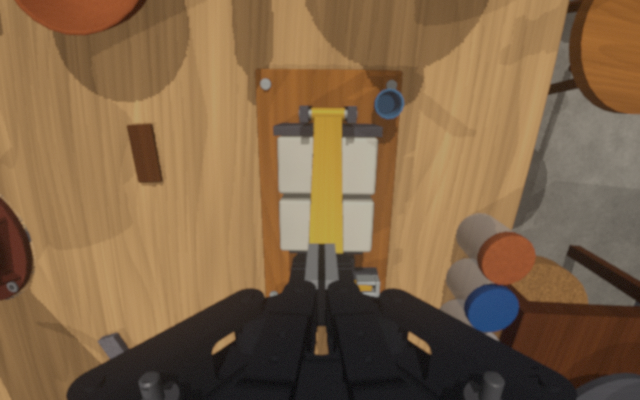

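arm_command:
  plan:
    - [[-4,0.5,20],[0,0,0]]
    - [[-4,0.5,20],[0,0,0]]
    - [[-4,0.5,18],[0,0,0]]
    - [[-4,0.5,12],[0,0,0]]
    - [[-2,0,5],[0,0,0]]
    - [[0,0,0],[0,0,0]]

```text
time: 2.92
tool_pos: [0.6372, 0.1772, 0.2444]
orientation: [[-0.077, 0.997, -0.017], [0.997, 0.077, -0.0], [0.001, -0.017, -1.0]]
ft_force: [-0.2, 0.5, 0.4]
width: 0.0002
```

Run:
```python
from h import *
np.set_printoptions(precision=4,suppress=True)
s=robot.state();print(topress(s['tool_pos']),s['ft_force'],s['orientation'])
```

```text
[ -2.9171  39.5063 244.3756] [-0.1794  0.5289  0.3853] [[-0.077   0.9969 -0.0171]
 [ 0.997   0.077  -0.0002]
 [ 0.0011 -0.017  -0.9999]]
```

arm_command:
  plan:
    - [[-1,1,11],[0,0,0]]
    - [[-2,1,11],[0,0,0]]
    - [[-9,0.5,11],[0,0,0]]
    - [[-9,0,11],[0,0,0]]
    - [[-7,0,12],[0,0,0]]
    - [[-7,0,12],[0,0,0]]
    - [[-4,0,13],[0,0,0]]
    - [[-4,0,13],[0,0,0]]
    - [[-2,0,10],[0,0,0]]
    - [[-1,0,6],[0,0,0]]
    - [[0,0,0],[0,0,0]]

```text
time: 4.3
tool_pos: [0.6424, 0.1284, 0.1272]
orientation: [[-0.077, 0.997, -0.015], [0.997, 0.077, 0.0], [0.001, -0.015, -1.0]]
ft_force: [-0.1, 0.1, 0.2]
width: 0.0
```

Run:
```python
from h import *
np.set_printoptions(precision=4,suppress=True)
s=robot.state();print(topress(s['tool_pos']),s['ft_force'],s['orientation'])
cam('scene','scene2');cam('side','side2')
```

```text
[ -1.2812  -9.5747 127.1645] [-0.1366  0.1422  0.1734] [[-0.0768  0.9969 -0.0154]
 [ 0.997   0.0768  0.0001]
 [ 0.0013 -0.0153 -0.9999]]
```

View pics/scene2.png

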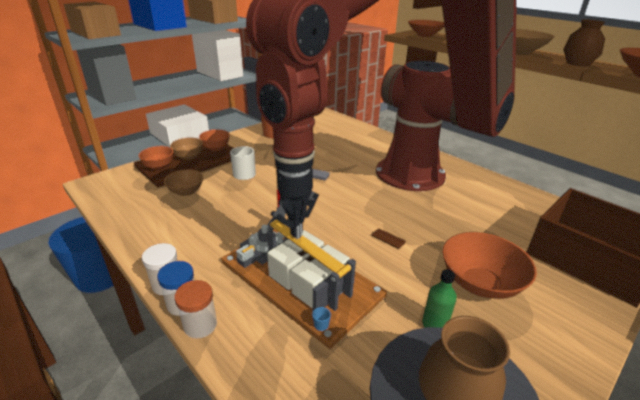

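arm_command:
  plan:
    - [[0,0,5],[0,0,0]]
    - [[0,0,5],[0,0,0]]
    - [[0,0,2],[0,0,0]]
    - [[0,0,2],[0,0,0]]

```text
time: 4.9
tool_pos: [0.6431, 0.1285, 0.1139]
orientation: [[-0.077, 0.997, -0.013], [0.997, 0.077, -0.0], [0.001, -0.013, -1.0]]
ft_force: [-0.4, -0.9, 0.9]
width: -0.0003
```

arm_command:
  plan:
    - [[0,0,2],[0,0,0]]
    - [[0,0,3],[0,0,0]]

```text
time: 5.15
tool_pos: [0.6434, 0.1285, 0.1124]
orientation: [[-0.077, 0.997, -0.01], [0.997, 0.077, -0.0], [0.001, -0.01, -1.0]]
ft_force: [-12.5, -1.9, 36.0]
width: -0.0001
```

arm_command:
  plan:
    - [[0,0,0],[0,0,0]]
    - [[0,0,-15],[0,0,0]]
    - [[0,0,-30],[0,0,0]]
    - [[0,0,-35],[0,0,0]]
    - [[-20,-10,-30],[0,0,0]]
    - [[-30,-15,-10],[0,0,10]]
    - [[-30,-15,0],[0,0,10]]
    - [[-30,-15,0],[0,0,10]]
    - [[0,0,0],[0,0,0]]
    - [[0,0,0],[0,0,0]]
  claw: 0

```text
time: 6.4
tool_pos: [0.5829, 0.022, 0.2438]
orientation: [[0.443, 0.896, -0.005], [0.896, -0.443, 0.001], [-0.001, -0.005, -1.0]]
ft_force: [0.4, -0.5, 1.4]
width: -0.0
```

Run:
```python
from h import *
import pickle
np.set_printoptions(precision=4,suppress=True)
s=robot.state();print(s['time'],s['tool_pos'],s['ft_force'],s['orientation'])
C={n:cam(n,n+'3') for n in('scene','side','wrist')}
pickle.dump(C,open('C3.pkl','wb'))
for n in C:
    im=cv2.cvtColor(C[n]['pixels'],cv2.COLOR_BGR2HSV)
    red=cv2.inRange(im,(0,215,120),(6,255,255))|cv2.inRange(im,(174,215,120),(180,255,255))
    yel=cv2.inRange(im,(20,160,120),(30,255,255))
    for nm,m in(('red',red),('yel',yel)):
        k,l,st,ce=cv2.connectedComponentsWithStats(m)
        for i in range(1,k):
            if st[i,4]>60:
                pts=np.argwhere(l==i)[:,::-1].astype(np.float32)
                print(n,nm,st[i],ce[i],cv2.boxPoints(cv2.minAreaRect(pts)).round(1).tolist())
```

```text
6.4 [0.5829 0.022  0.2438] [ 0.449  -0.4784  1.3931] [[ 0.4432  0.8964 -0.0047]
 [ 0.8964 -0.4432  0.0009]
 [-0.0012 -0.0046 -1.    ]]
scene red [278 189   6  21 115] [280.6435 198.487 ] [[278.0, 189.0], [283.0, 189.0], [283.0, 209.0], [278.0, 209.0]]
scene yel [272 225  78  50 778] [310.4203 250.5591] [[269.29998779296875, 233.60000610351562], [275.79998779296875, 222.5], [350.8999938964844, 266.70001220703125], [344.3999938964844, 277.79998779296875]]
side red [306 170   7  18  95] [309.0211 178.4105] [[305.79998779296875, 170.10000610351562], [311.0, 169.6999969482422], [312.20001220703125, 186.89999389648438], [307.0, 187.3000030517578]]
side yel [219 189  50  61 667] [243.9505 220.003 ] [[218.10000610351562, 245.60000610351562], [261.20001220703125, 185.8000030517578], [271.5, 193.1999969482422], [228.39999389648438, 253.0]]
wrist yel [ 283    0  105  136 5115] [337.1808  62.6702] [[282.3999938964844, 0.30000001192092896], [315.6000061035156, -17.899999618530273], [390.5, 118.19999694824219], [357.29998779296875, 136.5]]
wrist yel [413 121  30  22 294] [427.4524 131.4864] [[410.6000061035156, 133.1999969482422], [439.0, 119.0], [444.20001220703125, 129.39999389648438], [415.79998779296875, 143.60000610351562]]
```

View pics/wrist3.png

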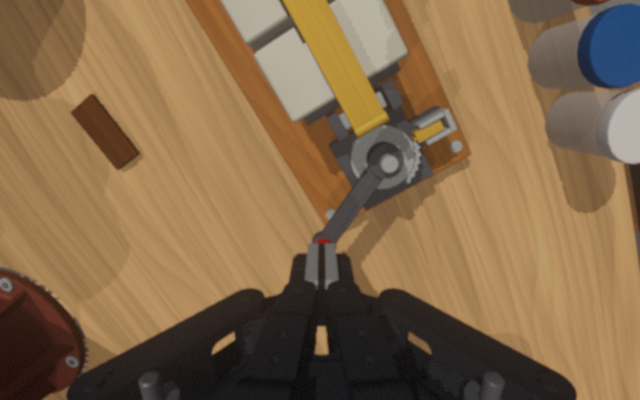

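View pics/side3.png

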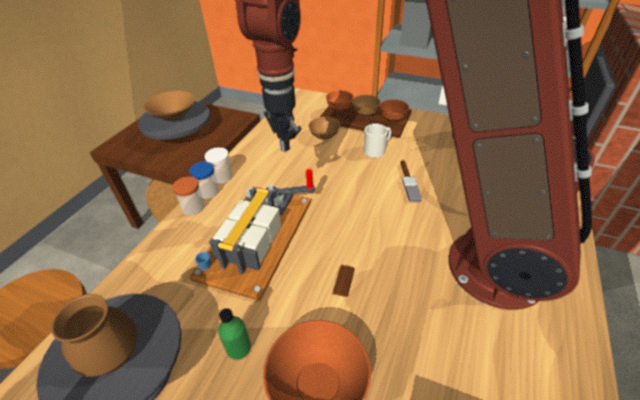

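View pics/scene3.png

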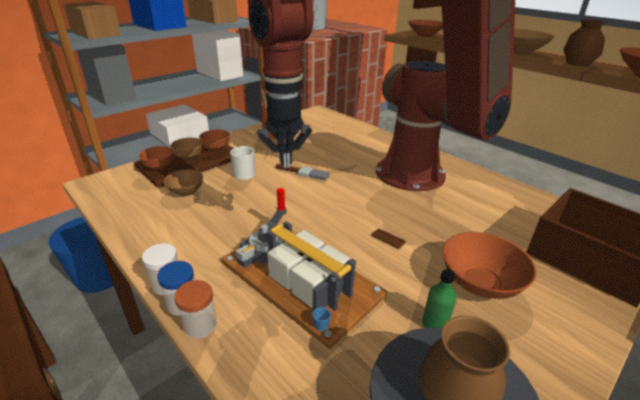

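Run:
```python
from h import *
import pickle
np.set_printoptions(precision=4,suppress=True)
C=pickle.load(open('C3.pkl','rb'));C0_=pickle.load(open('C0.pkl','rb'))
sc,sd,w=C['scene'],C['side'],C['wrist']
p,e=tri(sc,(272.5,228),sd,(266.4,189.5));print('tip',p,e,topress(p))
print('hub',tri(w,(387,160),C0_['wrist'],(455,174)))
print('mug',tri(sc,(243,163),sd,(374.5,141)));print('bowl',tri(sc,(183,182),sd,(322,127)));print('brush',plane(sc,(325,174),.01),plane(sd,(413,196),0.01),plane(sc,(277,167),.01))
print('axis text',toworld((0,-125,80)))
g=np.array([.5525,-.047]);a=toworld((0,-125,80))[:2];v=g-a
print(np.linalg.norm(v),'lever',np.arctan2(v[1],v[0])-yaw+np.radians(165))
R=robot.state()['orientation'];t=robot.state()['tool_pos']
print('move',R.T@(np.r_[g,.092]-t)*1000)
```

```text
tip [0.6474 0.0422 0.1029] 0.003450759090358719 [ -2.6805 -95.9025 102.8897]
hub (array([0.6505, 0.0162, 0.0912]), np.float64(0.0022217941712027066))
mug (array([ 0.4504, -0.3892,  0.0418]), np.float64(0.002300829804972966))
bowl (array([ 0.6652, -0.4128,  0.0389]), np.float64(0.0038605546443455136))
brush [[ 0.2506 -0.1819  0.01  ]] [[ 0.2622 -0.1861  0.01  ]] [[ 0.345  -0.3332  0.01  ]]
axis text [0.6522 0.0133 0.08  ]
0.11654078416154827 lever 0.2087228908397547
move [-75.4053   4.3035 151.3282]
```

arm_command:
  plan:
    - [[-15,1,0],[0,0,0]]
    - [[-15,1,0],[0,0,0]]
    - [[-15,1,5],[0,0,0]]
    - [[-14,0.5,10],[0,0,0]]
    - [[-8,0.5,15],[0,0,0]]
    - [[-2,0,12],[0,0,0]]
    - [[0,0,5],[0,0,0]]
    - [[0,0,0],[0,0,0]]
  claw: 70

```text
time: 7.55
tool_pos: [0.5529, -0.0463, 0.1922]
orientation: [[0.442, 0.897, -0.008], [0.897, -0.442, 0.001], [-0.002, -0.007, -1.0]]
ft_force: [-0.1, 0.7, 0.9]
width: 0.0703
```

Run:
```python
from h import *
np.set_printoptions(precision=4,suppress=True)
s=robot.state();R=s['orientation'];t=s['tool_pos']
print(t,s['width'],'move',R.T@(np.r_[.5525,-.047,.092]-t)*1000)
w=cam('wrist','wrist4')
print(proj(w,[[.5525,-.047,.136]]))
```

```text
[ 0.5529 -0.0463  0.1922] 0.07028645844641018 move [ -0.5385   0.7034 100.2187]
[[321.8416 221.0495]]
```

View pics/wrist4.png

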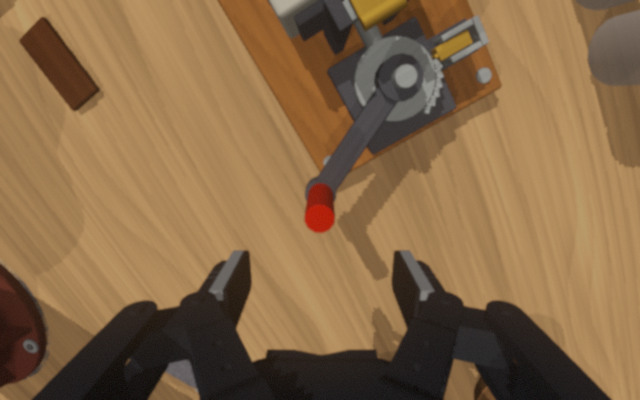

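arm_command:
  plan:
    - [[0.5,-0.5,20],[0,0,0]]
    - [[0.5,0,20],[0,0,0]]
    - [[0,0,20],[0,0,0]]
    - [[0,0,18],[0,0,0]]
    - [[0,0,12],[0,0,0]]
    - [[0,0,5],[0,0,0]]
    - [[0,0,0],[0,0,0]]

```text
time: 8.48
tool_pos: [0.5565, -0.044, 0.0983]
orientation: [[0.439, 0.898, 0.0], [0.898, -0.439, -0.0], [-0.0, 0.0, -1.0]]
ft_force: [1.0, -0.7, -0.1]
width: 0.0701
```

arm_command:
  plan:
    - [[-2,-2,3],[0,0,0]]
    - [[-1,-1,2],[0,0,0]]
    - [[0,0,0],[0,0,0]]

```text
time: 8.85
tool_pos: [0.5529, -0.0457, 0.0942]
orientation: [[0.439, 0.898, 0.002], [0.898, -0.439, -0.001], [0.0, 0.002, -1.0]]
ft_force: [0.0, -0.3, -1.2]
width: 0.0701
```

arm_command:
  plan:
    - [[0,0,0],[0,0,0]]
    - [[0,0,0],[0,0,0]]
    - [[0,0,0],[0,0,0]]
    - [[0,0,0],[0,0,0]]
    - [[0,0,0],[0,0,0]]
    - [[0,0,0],[0,0,0]]
  claw: 0

```text
time: 9.6
tool_pos: [0.5529, -0.0458, 0.0947]
orientation: [[0.439, 0.898, 0.002], [0.898, -0.439, -0.001], [-0.0, 0.002, -1.0]]
ft_force: [-0.8, 0.2, 0.5]
width: 0.0205
```

```bash
cat >> h.py <<'E'
def lev(ax=None):
    s=robot.state();a=toworld((0,-125,80))[:2];v=s['tool_pos'][:2]-a
    L=np.arctan2(v[1],v[0])-yaw+np.radians(165); f=s['ft_force']
    tg=np.array([-v[1],v[0]])/np.linalg.norm(v)
    print('t',s['time'],'pos',s['tool_pos'].round(4),'r %.1f lever %.3f'%(np.linalg.norm(v)*1e3,L),'f',f.round(1),'ftan %.1f frad %.1f'%(f[:2]@tg,f[:2]@v/np.linalg.norm(v)),'w %.4f'%s['width'])
    return s,L,a
def nxt(L2s):
    s,L,a=lev();R=s['orientation']
    print('Ry ang',np.degrees(np.arctan2(R[1,1],R[0,1])))
    p=s['tool_pos'].copy()
    for q in L2s:
        th=q+yaw-np.radians(165);n=np.r_[a+.115*np.array([np.cos(th),np.sin(th)]),p[2]]
        print(q,(R.T@(n-p)*1000).round(1)); p=n
E
python3 - <<'E'
from h import *
nxt(np.arange(.25,1.2,.05)); cam('wrist','wrist5')
E
```

```text
t 9.6 pos [ 0.5529 -0.0458  0.0947] r 115.6 lever 0.202 f [-0.8  0.2  0.5] ftan -0.6 frad 0.6 w 0.0205
Ry ang -26.069432034127605
0.25 [-2.4  5.   0. ]
0.3 [-2.8  5.   0. ]
0.35 [-2.5  5.2  0. ]
0.39999999999999997 [-2.3  5.3  0. ]
0.44999999999999996 [-2.   5.4  0. ]
0.49999999999999994 [-1.7  5.5  0. ]
0.5499999999999999 [-1.5  5.6  0. ]
0.5999999999999999 [-1.2  5.6  0. ]
0.6499999999999999 [-0.9  5.7  0. ]
0.7 [-0.6  5.7  0. ]
0.7499999999999999 [-0.3  5.7  0. ]
0.7999999999999998 [-0.   5.7  0. ]
0.8499999999999999 [0.3 5.7 0. ]
0.8999999999999999 [0.5 5.7 0. ]
0.9499999999999998 [0.8 5.7 0. ]
0.9999999999999998 [1.1 5.6 0. ]
1.0499999999999998 [1.4 5.6 0. ]
1.0999999999999999 [1.7 5.5 0. ]
1.15 [1.9 5.4 0. ]
```

View pics/wrist5.png

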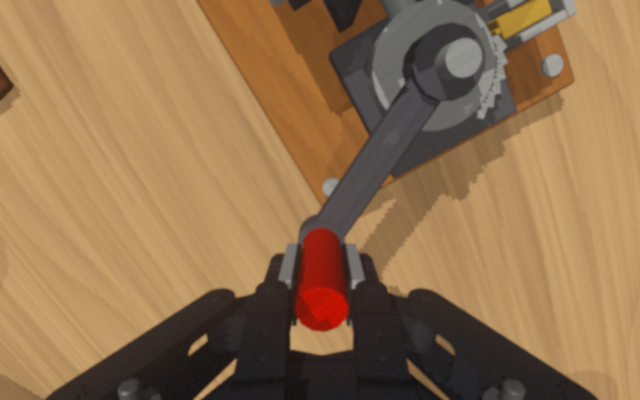

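arm_command:
  plan:
    - [[-1.2,2.5,0],[0,0,0]]
    - [[-1.4,2.5,0],[0,0,0]]
    - [[-1.4,2.5,0],[0,0,0]]
    - [[-1.3,2.5,0],[0,0,0]]

```text
time: 10.15
tool_pos: [0.5585, -0.0542, 0.0946]
orientation: [[0.439, 0.899, -0.001], [0.899, -0.439, 0.001], [0.001, -0.001, -1.0]]
ft_force: [-5.1, 4.6, 5.0]
width: 0.0207
```

```bash
python3 -c "
from h import *
lev()"
```

```text
t 10.15 pos [ 0.5585 -0.0542  0.0946] r 115.6 lever 0.289 f [-5.1  4.6  5. ] ftan -6.7 frad 1.4 w 0.0207
```

arm_command:
  plan:
    - [[-1.3,2.6,0],[0,0,0]]
    - [[-1.3,2.6,0],[0,0,0]]
    - [[-1.2,2.7,0],[0,0,0]]

```text
time: 10.52
tool_pos: [0.562, -0.0588, 0.0945]
orientation: [[0.437, 0.899, -0.004], [0.899, -0.437, 0.007], [0.004, -0.007, -1.0]]
ft_force: [-6.4, 5.2, 6.0]
width: 0.0208
```

```bash
python3 -c "
from h import *
lev()"
```

```text
t 10.525 pos [ 0.562  -0.0588  0.0945] r 115.5 lever 0.339 f [-6.4  5.2  6. ] ftan -8.1 frad 1.8 w 0.0208
```

arm_command:
  plan:
    - [[-1.1,2.7,0],[0,0,0]]
    - [[-1.1,2.7,0],[0,0,0]]

```text
time: 10.78
tool_pos: [0.564, -0.0613, 0.0944]
orientation: [[0.436, 0.9, -0.008], [0.9, -0.436, 0.01], [0.006, -0.012, -1.0]]
ft_force: [-9.2, 9.2, 8.8]
width: 0.0209
```

```bash
python3 -c "
from h import *
lev()"
```

```text
t 10.775 pos [ 0.564  -0.0613  0.0944] r 115.6 lever 0.367 f [-9.2  9.2  8.8] ftan -12.9 frad 1.1 w 0.0209
```

```bash
cat >> h.py <<'E'
from scipy.spatial.transform import Rotation as Ro
def rot():
    R=robot.state()['orientation'];y=np.r_[R[:2,1],0];y/=np.linalg.norm(y);z=np.r_[0,0,-1.];T=np.c_[np.cross(y,z),y,z]
    print('rotfix',np.degrees(Ro.from_matrix(R.T@T).as_rotvec()).round(2))
E
python3 -c "
from h import *
rot()"
```

```text
rotfix [-0.66 -0.34 -0.  ]
```

arm_command:
  plan:
    - [[-1.1,2.9,0],[0,0,0]]
    - [[-1.1,2.9,0],[0,0,0]]

```text
time: 11.02
tool_pos: [0.5665, -0.064, 0.0945]
orientation: [[0.435, 0.9, -0.011], [0.9, -0.435, 0.014], [0.008, -0.016, -1.0]]
ft_force: [-7.4, 6.0, 6.3]
width: 0.0211
```

```bash
python3 -c "
from h import *
lev();rot()"
```

```text
t 11.025 pos [ 0.5665 -0.064   0.0945] r 115.5 lever 0.399 f [-7.4  6.   6.3] ftan -9.5 frad 1.5 w 0.0211
rotfix [-0.91 -0.44 -0.  ]
```

arm_command:
  plan:
    - [[-1.1,2.8,0],[-0.5,-0.2,0]]

```text
time: 11.15
tool_pos: [0.5674, -0.0651, 0.0944]
orientation: [[0.435, 0.901, -0.007], [0.901, -0.435, 0.009], [0.005, -0.01, -1.0]]
ft_force: [-9.2, 9.0, 11.3]
width: 0.0205
```

```bash
python3 -c "
from h import *
lev();rot()"
```

```text
t 11.15 pos [ 0.5674 -0.0651  0.0944] r 115.5 lever 0.411 f [-9.2  9.  11.3] ftan -12.8 frad 0.6 w 0.0205
rotfix [-0.59 -0.3  -0.  ]
```

arm_command:
  plan:
    - [[-1.0,2.8,0],[-0.5,-0.2,0]]

```text
time: 11.28
tool_pos: [0.5678, -0.0656, 0.0944]
orientation: [[0.434, 0.901, -0.003], [0.901, -0.434, 0.005], [0.003, -0.005, -1.0]]
ft_force: [-11.7, 9.4, 12.3]
width: 0.0208
```

```bash
python3 -c "
from h import *
lev();rot()"
```

```text
t 11.275 pos [ 0.5678 -0.0656  0.0944] r 115.6 lever 0.417 f [-11.7   9.4  12.3] ftan -14.9 frad 2.1 w 0.0208
rotfix [-0.31 -0.19 -0.  ]
```

arm_command:
  plan:
    - [[-1.0,2.8,0],[-0.5,-0.2,0]]

```text
time: 11.4
tool_pos: [0.568, -0.0659, 0.0943]
orientation: [[0.433, 0.901, -0.0], [0.901, -0.433, 0.002], [0.001, -0.001, -1.0]]
ft_force: [-7.0, 8.4, 13.1]
width: 0.0211
```

```bash
python3 -c "
from h import *
lev();rot()"
```

```text
t 11.4 pos [ 0.568  -0.0659  0.0943] r 115.6 lever 0.420 f [-7.   8.4 13.1] ftan -10.9 frad -0.7 w 0.0211
rotfix [-0.06 -0.09 -0.  ]
```

arm_command:
  plan:
    - [[-1.0,3.2,-0.5],[0,0,0]]

```text
time: 11.52
tool_pos: [0.5687, -0.0665, 0.0945]
orientation: [[0.432, 0.902, -0.003], [0.902, -0.432, 0.005], [0.003, -0.005, -1.0]]
ft_force: [-8.0, 8.7, 4.2]
width: 0.0206
```

```bash
python3 -c "
from h import *
lev();rot()"
```

```text
t 11.525 pos [ 0.5687 -0.0665  0.0945] r 115.5 lever 0.427 f [-8.   8.7  4.2] ftan -11.8 frad -0.2 w 0.0206
rotfix [-0.29 -0.17 -0.  ]
```

arm_command:
  plan:
    - [[-1.0,3.2,-0.5],[0,0,0]]

```text
time: 11.65
tool_pos: [0.5699, -0.0673, 0.0947]
orientation: [[0.431, 0.902, -0.006], [0.902, -0.431, 0.008], [0.004, -0.008, -1.0]]
ft_force: [-1.3, 3.0, 1.8]
width: 0.0208
```

```bash
python3 -c "
from h import *
lev();rot()"
```

```text
t 11.65 pos [ 0.5699 -0.0673  0.0947] r 115.2 lever 0.439 f [-1.3  3.   1.8] ftan -3.1 frad -1.2 w 0.0208
rotfix [-0.48 -0.25 -0.  ]
```

arm_command:
  plan:
    - [[-1.0,3.2,-0.5],[0,0,0]]

```text
time: 11.78
tool_pos: [0.5723, -0.0696, 0.0948]
orientation: [[0.431, 0.902, -0.006], [0.902, -0.431, 0.008], [0.004, -0.009, -1.0]]
ft_force: [-0.1, 1.4, -3.3]
width: 0.0206
```

```bash
python3 -c "
from h import *
lev();rot()"
```

```text
t 11.775 pos [ 0.5723 -0.0696  0.0948] r 115.2 lever 0.468 f [-0.1  1.4 -3.3] ftan -1.0 frad -1.0 w 0.0206
rotfix [-0.51 -0.25 -0.  ]
```

arm_command:
  plan:
    - [[-0.8,2.8,0],[-0.3,-0.2,0]]
    - [[-0.8,2.8,0],[-0.2,-0.1,0]]
    - [[-0.8,3,-0.3],[0,0,0]]
    - [[-0.8,3,-0.3],[0,0,0]]

```text
time: 12.28
tool_pos: [0.5787, -0.0756, 0.0945]
orientation: [[0.43, 0.903, -0.006], [0.903, -0.43, 0.003], [0.001, -0.007, -1.0]]
ft_force: [-7.6, 7.2, 4.5]
width: 0.0204
```

```bash
python3 -c "
from h import *
lev();rot()"
```

```text
t 12.275 pos [ 0.5787 -0.0756  0.0945] r 115.4 lever 0.545 f [-7.6  7.2  4.5] ftan -10.4 frad -0.7 w 0.0204
rotfix [-0.4  -0.03 -0.  ]
```

arm_command:
  plan:
    - [[-0.7,3.0,-0.3],[-0.2,-0.1,0]]
    - [[-0.7,3.0,-0.3],[-0.2,-0.1,0]]

```text
time: 12.52
tool_pos: [0.5815, -0.0777, 0.0946]
orientation: [[0.43, 0.903, -0.005], [0.903, -0.43, 0.001], [-0.002, -0.005, -1.0]]
ft_force: [-7.1, 6.2, 3.6]
width: 0.0205
```

```bash
python3 -c "
from h import *
lev();rot()"
```

```text
t 12.525 pos [ 0.5815 -0.0777  0.0946] r 115.3 lever 0.575 f [-7.1  6.2  3.6] ftan -9.4 frad -0.5 w 0.0205
rotfix [-0.28  0.09  0.  ]
```

arm_command:
  plan:
    - [[-0.7,3.0,-0.3],[-0.2,-0.1,0]]
    - [[-0.7,3.0,-0.3],[-0.2,-0.1,0]]

```text
time: 12.78
tool_pos: [0.5827, -0.0787, 0.0945]
orientation: [[0.428, 0.904, -0.007], [0.904, -0.428, -0.0], [-0.003, -0.006, -1.0]]
ft_force: [-10.4, 8.1, 7.8]
width: 0.021
```

```bash
python3 -c "
from h import *
lev();rot()"
```

```text
t 12.775 pos [ 0.5827 -0.0787  0.0945] r 115.3 lever 0.589 f [-10.4   8.1   7.8] ftan -13.2 frad -0.2 w 0.0210
rotfix [-0.35  0.17  0.  ]
```

arm_command:
  plan:
    - [[-0.6,3.2,-0.4],[-0.2,0,0]]
    - [[-0.6,3.2,-0.4],[-0.2,0,0]]

```text
time: 13.02
tool_pos: [0.5845, -0.0799, 0.0946]
orientation: [[0.427, 0.904, -0.007], [0.904, -0.427, 0.002], [-0.001, -0.007, -1.0]]
ft_force: [-5.0, 4.6, 1.5]
width: 0.0207
```

```bash
python3 -c "
from h import *
lev();rot()"
```

```text
t 13.025 pos [ 0.5845 -0.0799  0.0946] r 115.2 lever 0.607 f [-5.   4.6  1.5] ftan -6.7 frad -0.8 w 0.0207
rotfix [-0.4   0.07  0.  ]
```

arm_command:
  plan:
    - [[-0.5,3.2,-0.4],[-0.2,0,0]]
    - [[-0.5,3.2,-0.4],[-0.2,0,0]]

```text
time: 13.28
tool_pos: [0.5867, -0.0815, 0.0945]
orientation: [[0.427, 0.904, -0.007], [0.904, -0.427, 0.003], [-0.0, -0.007, -1.0]]
ft_force: [-10.1, 6.7, 6.2]
width: 0.0204
```

```bash
python3 -c "
from h import *
lev();rot()"
```

```text
t 13.275 pos [ 0.5867 -0.0815  0.0945] r 115.3 lever 0.631 f [-10.1   6.7   6.2] ftan -12.1 frad 0.2 w 0.0204
rotfix [-0.4   0.02  0.  ]
```

arm_command:
  plan:
    - [[-0.4,3.2,-0.4],[-0.2,0,0]]

```text
time: 13.4
tool_pos: [0.5873, -0.0819, 0.0945]
orientation: [[0.426, 0.905, -0.007], [0.905, -0.426, 0.004], [0.0, -0.008, -1.0]]
ft_force: [-12.5, 7.3, 7.3]
width: 0.0211
```

```bash
python3 -c "
from h import *
lev();rot()"
```

```text
t 13.4 pos [ 0.5873 -0.0819  0.0945] r 115.2 lever 0.637 f [-12.5   7.3   7.3] ftan -14.4 frad 1.0 w 0.0211
rotfix [-0.47 -0.01 -0.  ]
```

arm_command:
  plan:
    - [[-0.4,3.2,-0.4],[-0.2,0,0]]

```text
time: 13.52
tool_pos: [0.5878, -0.0822, 0.0945]
orientation: [[0.426, 0.905, -0.008], [0.905, -0.426, 0.005], [0.001, -0.009, -1.0]]
ft_force: [1.9, 6.4, 9.3]
width: 0.0207
```

```bash
python3 -c "
from h import *
lev();rot()"
```

```text
t 13.525 pos [ 0.5878 -0.0822  0.0945] r 115.2 lever 0.642 f [1.9 6.4 9.3] ftan -2.0 frad -6.4 w 0.0207
rotfix [-0.54 -0.05 -0.  ]
```

arm_command:
  plan:
    - [[-0.4,3.2,-0.4],[-0.2,0,0]]

```text
time: 13.65
tool_pos: [0.5912, -0.084, 0.0948]
orientation: [[0.425, 0.905, -0.004], [0.905, -0.425, 0.003], [0.001, -0.005, -1.0]]
ft_force: [2.2, 1.5, -3.5]
width: 0.0204
```

```bash
python3 -c "
from h import *
lev();rot()"
```

```text
t 13.65 pos [ 0.5912 -0.084   0.0948] r 114.9 lever 0.675 f [ 2.2  1.5 -3.5] ftan 1.1 frad -2.4 w 0.0204
rotfix [-0.28 -0.06 -0.  ]
```

arm_command:
  plan:
    - [[-0.4,3.2,-0.3],[-0.2,0,0]]

```text
time: 13.78
tool_pos: [0.5938, -0.0856, 0.0947]
orientation: [[0.425, 0.905, -0.001], [0.905, -0.425, 0.002], [0.001, -0.002, -1.0]]
ft_force: [-3.3, 4.1, -3.0]
width: 0.0207
```

```bash
python3 -c "
from h import *
lev();rot()"
```

```text
t 13.775 pos [ 0.5938 -0.0856  0.0947] r 114.9 lever 0.702 f [-3.3  4.1 -3. ] ftan -4.9 frad -1.9 w 0.0207
rotfix [-0.11 -0.07 -0.  ]
```

arm_command:
  plan:
    - [[-0.3,3,0],[-0.1,0,0]]
    - [[-0.3,3,-0.2],[-0.1,0,0]]
    - [[-0.2,3,-0.3],[-0.1,0,0]]

```text
time: 14.15
tool_pos: [0.5985, -0.0883, 0.0947]
orientation: [[0.425, 0.905, -0.003], [0.905, -0.425, 0.004], [0.002, -0.004, -1.0]]
ft_force: [-4.9, 5.7, 1.8]
width: 0.0208
```

```bash
python3 -c "
from h import *
lev();rot()"
```

```text
t 14.15 pos [ 0.5985 -0.0883  0.0947] r 114.9 lever 0.749 f [-4.9  5.7  1.8] ftan -6.9 frad -2.7 w 0.0208
rotfix [-0.24 -0.13 -0.  ]
```

arm_command:
  plan:
    - [[-0.1,3.2,-0.4],[-0.2,0,0]]
    - [[-0.1,3.2,-0.4],[-0.2,0,0]]

```text
time: 14.4
tool_pos: [0.6011, -0.0897, 0.0946]
orientation: [[0.424, 0.905, -0.003], [0.905, -0.424, 0.004], [0.002, -0.004, -1.0]]
ft_force: [-8.9, 5.8, 2.4]
width: 0.0208
```

```bash
python3 -c "
from h import *
lev();rot()"
```

```text
t 14.4 pos [ 0.6011 -0.0897  0.0946] r 115.0 lever 0.775 f [-8.9  5.8  2.4] ftan -10.6 frad -1.3 w 0.0208
rotfix [-0.24 -0.13 -0.  ]
```

arm_command:
  plan:
    - [[0,3.2,-0.4],[-0.2,0,0]]
    - [[0,3.2,-0.4],[-0.2,0,0]]

```text
time: 14.65
tool_pos: [0.6034, -0.0907, 0.0947]
orientation: [[0.424, 0.906, -0.003], [0.906, -0.424, 0.004], [0.002, -0.005, -1.0]]
ft_force: [-6.4, 4.9, 0.4]
width: 0.0206
```

```bash
python3 -c "
from h import *
lev();rot()"
```

```text
t 14.65 pos [ 0.6034 -0.0907  0.0947] r 114.9 lever 0.797 f [-6.4  4.9  0.4] ftan -7.9 frad -1.7 w 0.0206
rotfix [-0.28 -0.13 -0.  ]
```

arm_command:
  plan:
    - [[0,3.2,-0.4],[-0.2,0,0]]
    - [[0,3.2,-0.3],[-0.2,0,0]]

```text
time: 14.9
tool_pos: [0.6062, -0.0918, 0.0946]
orientation: [[0.423, 0.906, -0.003], [0.906, -0.423, 0.004], [0.002, -0.005, -1.0]]
ft_force: [1.2, 6.9, 3.7]
width: 0.0208
```

```bash
python3 -c "
from h import *
lev();rot()"
```

```text
t 14.9 pos [ 0.6062 -0.0918  0.0946] r 114.8 lever 0.823 f [1.2 6.9 3.7] ftan -1.7 frad -6.8 w 0.0208
rotfix [-0.27 -0.14 -0.  ]
```

arm_command:
  plan:
    - [[0.2,3.2,-0.4],[-0.2,0,0]]

```text
time: 15.02
tool_pos: [0.6092, -0.0929, 0.0948]
orientation: [[0.423, 0.906, -0.0], [0.906, -0.423, 0.003], [0.003, -0.001, -1.0]]
ft_force: [0.2, 2.1, -4.5]
width: 0.0208
```

```bash
python3 -c "
from h import *
lev();rot()"
```

```text
t 15.025 pos [ 0.6092 -0.0929  0.0948] r 114.6 lever 0.851 f [ 0.2  2.1 -4.5] ftan -0.6 frad -2.0 w 0.0208
rotfix [-0.08 -0.15 -0.  ]
```

arm_command:
  plan:
    - [[0.2,3.2,-0.4],[-0.2,0,0]]

```text
time: 15.15
tool_pos: [0.6124, -0.0941, 0.0948]
orientation: [[0.423, 0.906, 0.003], [0.906, -0.423, 0.002], [0.003, 0.002, -1.0]]
ft_force: [-1.2, 2.8, -6.0]
width: 0.0206
```

```bash
python3 -c "
from h import *
lev();rot()"
```

```text
t 15.15 pos [ 0.6124 -0.0941  0.0948] r 114.6 lever 0.880 f [-1.2  2.8 -6. ] ftan -2.1 frad -2.2 w 0.0206
rotfix [ 0.11 -0.16  0.  ]
```

arm_command:
  plan:
    - [[0.4,3,0.2],[0,-0.1,0]]
    - [[0.4,3,0],[0,0,0]]
    - [[0.5,3,0],[-0.1,0,0]]

```text
time: 15.52
tool_pos: [0.6189, -0.0964, 0.0946]
orientation: [[0.424, 0.906, -0.002], [0.906, -0.424, 0.0], [-0.0, -0.002, -1.0]]
ft_force: [-6.7, 4.1, 1.7]
width: 0.0204
```

```bash
python3 -c "
from h import *
lev();rot()"
```

```text
t 15.525 pos [ 0.6189 -0.0964  0.0946] r 114.7 lever 0.941 f [-6.7  4.1  1.7] ftan -7.6 frad -2.0 w 0.0204
rotfix [-0.09  0.02  0.  ]
```

arm_command:
  plan:
    - [[0.5,3,-0.3],[-0.2,0,0]]
    - [[0.5,3,-0.3],[-0.2,0,0]]

```text
time: 15.78
tool_pos: [0.6211, -0.0971, 0.0945]
orientation: [[0.424, 0.906, -0.003], [0.906, -0.424, -0.001], [-0.002, -0.002, -1.0]]
ft_force: [-10.5, 4.3, 5.0]
width: 0.0205
```

```bash
python3 -c "
from h import *
lev();rot()"
```

```text
t 15.775 pos [ 0.6211 -0.0971  0.0945] r 114.8 lever 0.960 f [-10.5   4.3   5. ] ftan -11.3 frad -1.3 w 0.0205
rotfix [-0.14  0.12  0.  ]
```

arm_command:
  plan:
    - [[0.6,3,-0.3],[-0.2,0,0]]

```text
time: 15.9
tool_pos: [0.6223, -0.0973, 0.0947]
orientation: [[0.424, 0.906, -0.003], [0.906, -0.424, -0.001], [-0.003, -0.002, -1.0]]
ft_force: [-5.6, 3.8, 1.1]
width: 0.0208
```

```bash
python3 -c "
from h import *
lev();rot()"
```

```text
t 15.9 pos [ 0.6223 -0.0973  0.0947] r 114.6 lever 0.971 f [-5.6  3.8  1.1] ftan -6.4 frad -2.2 w 0.0208
rotfix [-0.14  0.16  0.  ]
```

arm_command:
  plan:
    - [[0.6,3.2,-0.3],[-0.1,0.1,0]]

```text
time: 16.02
tool_pos: [0.6241, -0.0978, 0.0947]
orientation: [[0.424, 0.906, -0.004], [0.906, -0.424, 0.0], [-0.002, -0.004, -1.0]]
ft_force: [-7.8, 3.5, -0.2]
width: 0.0204
```

```bash
python3 -c "
from h import *
lev();rot()"
```

```text
t 16.025 pos [ 0.6241 -0.0978  0.0947] r 114.6 lever 0.987 f [-7.8  3.5 -0.2] ftan -8.4 frad -1.5 w 0.0204
rotfix [-0.21  0.1   0.  ]
```

arm_command:
  plan:
    - [[0.7,3.2,-0.3],[-0.1,0.1,0]]

```text
time: 16.15
tool_pos: [0.6253, -0.0981, 0.0946]
orientation: [[0.424, 0.906, -0.006], [0.906, -0.424, 0.002], [-0.001, -0.006, -1.0]]
ft_force: [-11.1, 4.4, 3.2]
width: 0.0205
```

```bash
python3 -c "
from h import *
lev();rot()"
```

```text
t 16.15 pos [ 0.6253 -0.0981  0.0946] r 114.7 lever 0.998 f [-11.1   4.4   3.2] ftan -11.8 frad -1.7 w 0.0205
rotfix [-0.34  0.06  0.  ]
```

arm_command:
  plan:
    - [[0.7,3.2,-0.3],[-0.1,0.1,0]]

```text
time: 16.27
tool_pos: [0.6261, -0.0983, 0.0946]
orientation: [[0.424, 0.906, -0.008], [0.906, -0.424, 0.003], [-0.001, -0.009, -1.0]]
ft_force: [-12.5, 4.6, 5.2]
width: 0.0205
```

```bash
python3 -c "
from h import *
lev();rot()"
```

```text
t 16.275 pos [ 0.6261 -0.0983  0.0946] r 114.7 lever 1.005 f [-12.5   4.6   5.2] ftan -13.2 frad -1.7 w 0.0205
rotfix [-0.52  0.03  0.  ]
```

arm_command:
  plan:
    - [[0.7,3.2,-0.3],[-0.2,0,0]]

```text
time: 16.4
tool_pos: [0.6266, -0.0985, 0.0945]
orientation: [[0.424, 0.906, -0.011], [0.906, -0.424, 0.003], [-0.002, -0.011, -1.0]]
ft_force: [-14.5, 4.6, 6.1]
width: 0.0206
```

```bash
python3 -c "
from h import *
lev();rot()"
```

```text
t 16.4 pos [ 0.6266 -0.0985  0.0945] r 114.7 lever 1.010 f [-14.5   4.6   6.1] ftan -15.2 frad -1.3 w 0.0206
rotfix [-0.62  0.11  0.  ]
```

arm_command:
  plan:
    - [[0.7,3.0,-0.3],[-0.2,0,0]]

```text
time: 16.52
tool_pos: [0.6268, -0.0986, 0.0945]
orientation: [[0.424, 0.906, -0.013], [0.906, -0.424, 0.002], [-0.003, -0.013, -1.0]]
ft_force: [-14.1, 5.7, 6.2]
width: 0.0208
```

```bash
python3 -c "
from h import *
lev();rot()"
```

```text
t 16.525 pos [ 0.6268 -0.0986  0.0945] r 114.7 lever 1.012 f [-14.1   5.7   6.2] ftan -15.0 frad -2.4 w 0.0208
rotfix [-0.74  0.2   0.  ]
```

arm_command:
  plan:
    - [[0.7,3.4,-0.3],[-0.4,0.1,0]]

```text
time: 16.65
tool_pos: [0.6284, -0.0987, 0.0947]
orientation: [[0.424, 0.906, -0.009], [0.906, -0.424, 0.002], [-0.002, -0.009, -1.0]]
ft_force: [-2.9, 4.9, -2.0]
width: 0.0204
```

```bash
python3 -c "
from h import *
lev();rot()"
```

```text
t 16.65 pos [ 0.6284 -0.0987  0.0947] r 114.5 lever 1.026 f [-2.9  4.9 -2. ] ftan -3.8 frad -4.2 w 0.0204
rotfix [-0.54  0.12  0.  ]
```

arm_command:
  plan:
    - [[0.7,3.0,-0.3],[-0.3,0.1,0]]

```text
time: 16.77
tool_pos: [0.632, -0.0992, 0.0949]
orientation: [[0.424, 0.906, -0.003], [0.906, -0.424, 0.002], [0.0, -0.004, -1.0]]
ft_force: [2.6, 3.4, -9.3]
width: 0.0206
```

```bash
python3 -c "
from h import *
lev();rot()"
```

```text
t 16.775 pos [ 0.632  -0.0992  0.0949] r 114.3 lever 1.057 f [ 2.6  3.4 -9.3] ftan 1.9 frad -3.8 w 0.0206
rotfix [-0.2  -0.02 -0.  ]
```

arm_command:
  plan:
    - [[0.6,2.0,0.4],[0,0,0]]
    - [[0,0,0],[0,0,0]]
    - [[0,0,0],[0,0,0]]
    - [[0,0,0],[0,0,0]]

```text
time: 17.27
tool_pos: [0.6355, -0.0997, 0.0948]
orientation: [[0.423, 0.906, -0.001], [0.906, -0.423, 0.001], [0.001, -0.002, -1.0]]
ft_force: [0.8, 3.4, -3.8]
width: 0.0207
```

Run:
```python
from h import *
lev();rot();print(robot.state()['joint_velocities'].round(4))
for n in('scene','side','wrist'):
    c=cam(n,n+'6')
lev()
```

```text
t 17.275 pos [ 0.6355 -0.0997  0.0948] r 114.3 lever 1.089 f [ 0.8  3.4 -3.8] ftan 0.3 frad -3.5 w 0.0207
rotfix [-0.09 -0.05 -0.  ]
[ 0.0001  0.0006 -0.0003  0.0023 -0.0003 -0.0007]
t 17.425 pos [ 0.6355 -0.0997  0.0948] r 114.3 lever 1.089 f [ 1.3  2.9 -2.6] ftan 0.9 frad -3.1 w 0.0204
```

View pics/wrist6.png

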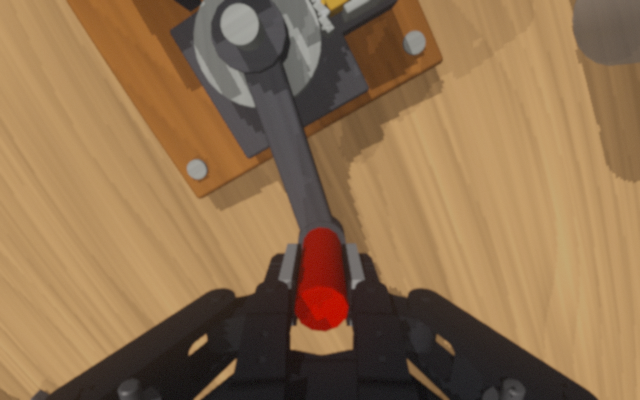

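View pics/side6.png

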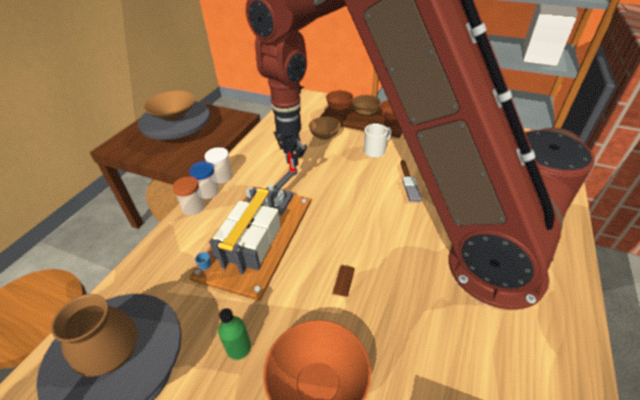

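View pics/scene6.png

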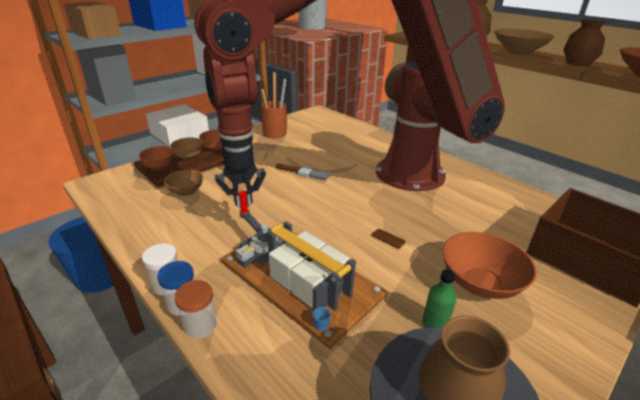

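```bash
python3 -c "
from h import *
lev(); robot.hand_in(); lev()"
```

```text
t 17.425 pos [ 0.6355 -0.0997  0.0948] r 114.3 lever 1.089 f [ 1.3  2.9 -2.6] ftan 0.9 frad -3.1 w 0.0204
the job is handed in; nothing more can be done
the job is handed in; nothing more can be done
```

The strap is home in its catch and the lever is at the fourth click. I handed the job in at 17.4 s, with the red handle still gripped.

- **Strap:** I pushed it down with closed fingers to a dead stop, at 112 mm height and 36 N. The pictures afterwards still show it lying in the catch.
- **Lever:** I felt four force rises to about 13–15 N, each followed by a drop. By my pose-based angle they came at about 0.43, 0.64, 0.83 and 1.02 rad, which is 0.01–0.03 below the nominal 0.45, 0.65, 0.85 and 1.05. The free-travel starting angle measured about 0.20 rad.
- **Final state:** the lever measured 1.09 rad (likely 1.09–1.12 true), so it is past the fourth click and short of the fifth. The arm was still and the fingers were closed to 20.5 mm on the 22 mm handle.
- **Bystanders:** they look unmoved in the last scene and side views. I judged this by eye and did not measure their positions.
- **Disagreements:** the strap's tip height by triangulation was 103 mm against the roughly 107 mm expected, with two rays missing each other by 3.5 mm. The dead-stop contact height agreed with the text. I did not check the final lever angle separately from the picture.

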